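Third hand at the clamp table: fit the pad, hold the clamp arm to the sprung stop

ROBOT

A 6-joint arm with a two-finger parallel gripper is mounted at the origin on the work surface. World frame = base frame: x ahead of the robot, y to its left, z up, the work surface at z = 0. Lengths are in m, angles in rad, forces in N, time in s.
With the tool pointing down it reaches from about 0.375 to 0.975 m from the base axis. Payload 3.8 kg.
Tool frame: the origin (TCP) lies at the very end of the fingers, on their centre line; the grasp point (between the pads) lies 19 mm behind it; z points along the fingers, y is the line along which they close (so a half turn about z gives the same grasp; the last joint's range is limited). The gripper opens to 85 mm and grips with 20 to 120 N. Pads are 22 mm wide; open, the fingers measure 114 mm over their backs; the gripper's body (76 mm by 85 mm) begins 54 mm behind the grasp point. The pads swing forward as they close: fully open they stand 13 mm farther back than shut.
Start: joints at [-1.201, 0.264, 1.604, -0, 1.274, -0.037], TCP at [0.267, -0.62, 0.231] pointing down, gripper open.
Joint ranges: [-2.63, 2.63], [-0.94, 2.18], [0.31, 2.57], [-1.31, 4.45], [0, 2.66], [-2.55, 2.55]. Speed limits (rad/s): [2.57, 2.57, 3.14, 3.14, 3.14, 3.14].

INTERFACE

Orientations are given as a rotation vector (axis times angle).
In Python, from workcell import bot, vision gives the robot as it stands. The module is installed in compiled form; this text tells all that it offers.
- The arm moves only by the tool play_rows, never from a script. Its argument "moves" is a list that holds one entry, the list of rows, each a list of 7 numbers: the turn, a rotation vector about the tool's x, y, z as a fraction of full scale, then the shift along the tool's x, y, z as a fraction of full scale, then the finger opening in mm, from 0 to 85.4. In form: [[[ax, ay, az, x, y, z, jaw], ...]]. A call has 1 to 5 rows; each row shifts and turns the commanded pose from where the row before left it, along the tool's axes as they then stand; what a row does not reach is not made up. Full scale, the value 1, is 0.1 m for a shift and 0.5 rad for a turn. A row lasts 1/12 s, in which the tool goes at most 41.7 mm and 7.16 degrees, less where a joint would pass 70% of its speed; a pose out of reach is approached as far as the arm can. A call with a number of a shift or a turn outside -1 to 1 is refused whole. A call with a gripper value outside its range is refused whole. The fingers move at their own pace and stop on an object; "newtons" is the grip in N (left out, the last holds). Time passes only in rows, so rows that do not move let the fingers close. It gives the time, the measured TCP pose, the force, the opening and the grip force at its end, in the units of the state.
- bot.read_state(): the state, without advancing time (a new reading comes with each control period).
- vision.read_camera(name): name is "scene" or "top" or "wrist"; returns a dict with "image" (400x640x3 uint8, red, green, blue), "depth" (400x640 float32, m along the optical axis (not along the pixel's ray), 0 where there is no reading), "K" (3x3 intrinsics, pixels), "R" (3x3) and "t" (3): a world point X has camera coordinates R X + t. Camera axes: x right, y down, z forward; pixel columns grow to the right and rows downward; lengths in m; the calibration is good to about 2 mm. The wrist camera is an equidistant fisheye: a pixel r from the principal point sees the ray r / f radians off the axis. A picture is of the moment at which its call begins.
- bot.finish_job(): hands the job in; it is judged then, once.
The state is a dict: "time": time; "q": joint angles; "joint_vel": joint speeds; "joint_torque": joint torques, N m; "tool_pos": TCP position; "tcp_rot": TCP orientation; "wrist_force": force on the tool from outside, world axes, zero at the start; "torque": the same for the moment, N m; "width": opening from 0.0 (shut) to 1.0 (fully open); "grip_force": force on a finger pad.
Only numpy, scipy, OpenCV 4.12 (cv2) and the standard library are available. Lean on these libraries where they do the work, as an engineer would, in place of code of your own. Each camera call takes 0.05 s, during which the arm holds its last target. There are 200 camera calls.

TASK

Fit the brass pressure pad into the square pocket of the green clamp arm, pressed fully home so that its top is flush. Then bring the arm, flat on the table and with its pocket end leading, square and central against the face plate of the blue sprung stop and push steadily with about 12 N, so that the red pointer bar stays in the green zone; never drive the stop to the end of its travel. Finish while still holding it pressed like that, as a third hand for the person who will bolt the arm down, and leave the other things where they lie.

Things in the scene. Friction and masses are not known exactly. Their poses are not given: they have to be found in the camera images.
- pressure_pad: square brass pressure pad, 24 x 24 mm and 20 mm tall, upright, lying loose on the table; its lowest 4 mm is a foot only 21 mm square, top has a dark dimple; 90 g. Origin: centre of its underside, z up; x and y square to its side faces
- clamp_arm: green swing clamp arm lying flat and loose on the table, 120 mm long (x), 40 mm wide (y), 28 mm tall, about 0.6 kg. Its tail (-x) end is round with a 20 mm radius, its nose (+x) end is flat. A 16 mm wide open slot along its middle runs from x = -20 to +10 mm. The side faces are flat from x = -40 to +60 mm. Origin: centre of the length and width, on the underside
- pocket (a point): middle of the floor of the square pocket in the top of the clamp arm: 38 mm from the arm's origin towards the nose, 8 mm above the arm's underside. The pocket is 20 mm deep, 26.5 x 26.5 mm wide with sides parallel to the arm's, and has a 2 mm chamfer at the mouth. With the pad home, its origin is here and its top is level with the arm's top. Axes as the clamp arm's
- nose (a point): middle of the clamp arm's flat nose face: 60 mm from the arm's origin along its x, 14 mm above the underside. Axes as the clamp arm's
- stop: blue sprung stop bolted to the table: housing from x = -10 to +60 mm, 70 mm wide (y), 45 mm tall, on a 120 mm wide, 10 mm tall flange; 51 mm tall with the pointer. x axis: pressing direction, level, away from the robot. Before it on a sprung plunger stands a steel face plate, 60 mm wide, 10 mm thick, from 4 to 38 mm above the table. Origin on the underside
- stop_face (a point): middle of the face plate's front face, 21 mm above the table; it moves with the plate, and with the plunger out lies at x = -60 mm in the stop's frame. Axes as the stop's
- plunger (a joint): how far the face plate is pressed in, m: 0 = fully out, 0.028 = end of travel. Spring of 800 N/m without preload: 0.015 is 12 N. A red bar across the top of the housing shows it, crossing fields painted white (0), green (0.009 to 0.021), black (beyond)
- t_bolt: bystander: rusty T-bolt lying on the table, 78 mm long (x), head 30 mm wide, 24 mm tall; origin on the underside in the middle
- parallel_a: bystander: black oxide parallel lying flat, 150 x 24 x 12 mm; origin at the centre of its underside
- parallel_b: bystander: another black oxide parallel lying flat, 150 x 24 x 12 mm; origin at the centre of its underside
- dial_indicator: bystander: chrome dial indicator lying face up, 58 mm across, 20 mm tall, its stem reaches 72 mm from the middle along -y; origin under the middle of the dial
- spanner: bystander: steel spanner lying on the table, 180 mm long (x), origin near its middle
Mind the look-alikes: they are no part of the job. Of the things that look like the clamp_arm, the middle-sized one is meant.

How it is judged:
On the way, in this order (a step that is already met when the one before it is completed fails the run):
1. the brass pad is fully home and flush in the arm's pocket (z of pressure_pad in the frame of pocket between -0.002 and 0.002 m and x of pressure_pad in the frame of pocket between -0.003 and 0.003 m and y of pressure_pad in the frame of pocket between -0.003 and 0.003 m and angle between the z axis of pressure_pad and the z axis of clamp_arm, either way round below 0.08 rad), for 0.3 s.
2. with the pad still flush, the arm's nose is pressed square and central on the stop with the pointer in the green zone, for 1.5 s (all of step 1 and value of joint plunger between 0.009 and 0.021 m and contact force between clamp_arm and stop between 6 and 18 N and angle between the x axis of clamp_arm and the x axis of stop, either way round below 0.12 rad and y of nose in the frame of stop_face between -0.012 and 0.012 m and x of nose in the frame of stop_face between -0.006 and 0.006 m and height (world z) of clamp_arm between -0.003 and 0.005 m and angle between clamp_arm's own z axis and vertical below 0.06 rad and contact force between any of the fingers, the arm and clamp_arm above 3 N), for 1.5 s.
At the end, for the whole second after the job is handed in: Still pushed by the robot (over 3 N): plunger 9-21 mm in, 6-18 N arm to stop, square within 0.12 rad, nose within 12 mm of centre and against the plate, arm flat (5 mm, 0.06 rad) and still; pad home within 2 mm in height, 3 mm sideways, 0.08 rad; bystanders within 30 mm of their places (all of step 2 and linear speed of clamp_arm below 0.01 m/s and distance of each of t_bolt, parallel_a, parallel_b, dial_indicator, spanner from where it was at the start of the episode below 0.03 m); the arm keeps its last pose, push and grip.
It fails at once if the stop is driven to the end of its travel (beyond 26 mm) (value of joint plunger above 0.026 m).
It fails at once if a bystander is shoved more than 30 mm (distance of any of t_bolt, parallel_a, parallel_b, dial_indicator, spanner from where it was at the start of the episode above 0.03 m).
It also fails if it takes over 72 s, if anything falls off the work surface, if the arm or the gripper's body presses on something with over 40 N, if the wrist force passes 120 N, or if a joint passes its speed limit or range.

## Working session

There is one attempt and no reset: what is moved stays moved. The work goes in short steps, Python scripts to look and compute and a tool call to move; the robot and the scene stay as the last step left them, time stands still between calls to the robot, and variables do not carry over. Pictures are saved under pics/ and viewed, at most 10 in all, crops included, and the job is handed in when it is done.

Besides the shell and the picture viewer there is one more tool, called after "Request:" in YAML: its name, and indented under it one key for each argument. play_rows: Moves the arm, as the interface text tells. Its arguments: {"type":"object","properties":{"moves":{"type":"array","items":{"type":"array","items":{"type":"array","items":{"type":"number"}}}},"newtons":{"type":"number"}},"required":["moves"]}

```bash
mkdir -p pics
cat > h.py <<'E'
import numpy as np, cv2
from workcell import bot, vision
from scipy.spatial.transform import Rotation as Ro
def cam(n):
    c=vision.read_camera(n); c['rgb']=np.array(c['image']); return c
def save(img,p): cv2.imwrite(p,cv2.cvtColor(img,cv2.COLOR_RGB2BGR))
def ray(c,u,v,z,fish=False):
    K=c['K'];x=(u-K[0,2])/K[0,0];y=(v-K[1,2])/K[1,1]
    if fish:
        r=np.hypot(x,y);d=np.array([x/r*np.sin(r),y/r*np.sin(r),np.cos(r)]) if r>1e-9 else np.array([0,0,1.])
    else: d=np.array([x,y,1.])
    R=np.array(c['R']);o=-R.T@np.array(c['t']);w=R.T@d
    return o+w*(z-o[2])/w[2]
E
python3 - <<'E'
from h import *
for n in ['scene','top']:
    c=cam(n); save(c['rgb'],f'pics/{n}0.png'); print(n,c['K'].tolist(),(-np.array(c['R']).T@c['t']))
print(bot.read_state())
E
```

```text
scene [[402.8978228561411, 0.0, 310.1905381446869], [0.0, 402.8978228561411, 202.4939690771478], [0.0, 0.0, 1.0]] [1.3659506  0.27443119 0.96646665]
top [[387.36353982294366, 0.0, 325.52617385751114], [0.0, 387.36353982294366, 197.28616627640326], [0.0, 0.0, 1.0]] [0.35841242 0.00721418 1.08246679]
{'time': 0.1, 'q': array([-1.20088444e+00,  2.64709077e-01,  1.60521584e+00, -4.47525427e-06,
        1.27370588e+00, -3.68977489e-02]), 'joint_vel': array([-0.00059454, -0.00187379, -0.00434801,  0.00099994,  0.00183736,
       -0.00094595]), 'joint_torque': array([-2.47566522e-04, -5.16707468e+01, -3.68589628e+01,  4.82561097e-05,
        6.30129958e-03, -4.77710500e-06]), 'tool_pos': array([ 0.2668479 , -0.61930561,  0.23007712]), 'tcp_rot': array([-3.07485875e+00, -6.34213932e-01,  5.36898266e-04]), 'wrist_force': array([ 0.33334612, -0.37719587, -0.00166747]), 'torque': array([-0.01632768,  0.03766662,  0.01796067]), 'grip_force': 0.0, 'width': 1.0001304103788056}
```

View pics/top0.png

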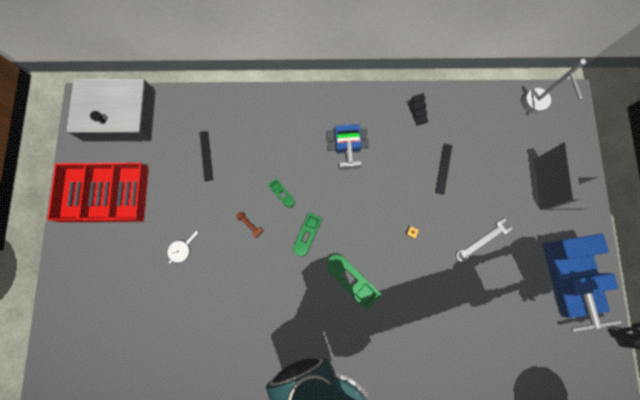

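View pics/scene0.png

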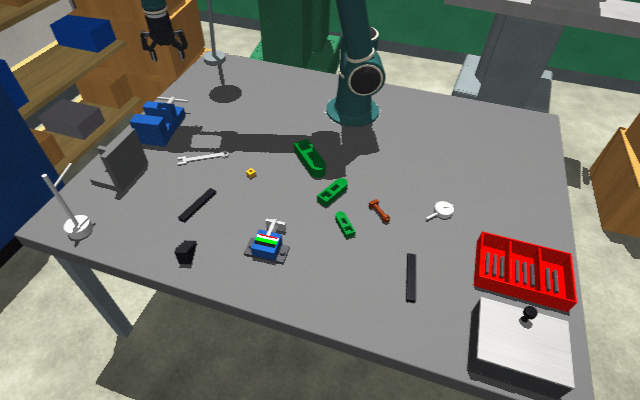

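The top view shows three green arms: small at (282,193), middle at (308,234) and large at (354,280). It also shows the brass pad at (413,232) and the stop at (348,140), with its face plate at (348,165). By the description I choose the middle arm. I'll check it in a crop and measure.

Run:
```python
from h import *
c=cam('top'); im=c['rgb']; hsv=cv2.cvtColor(im,cv2.COLOR_RGB2HSV)
def blobs(lo,hi,z,name,box,mn=15):
    m=cv2.inRange(hsv,lo,hi); mm=np.zeros_like(m); x0,y0,x1,y1=box; mm[y0:y1,x0:x1]=m[y0:y1,x0:x1]
    for k in cv2.findContours(mm,cv2.RETR_EXTERNAL,cv2.CHAIN_APPROX_NONE)[0]:
        if cv2.contourArea(k)<mn: continue
        w=np.array([ray(c,u,v,z)[:2] for u,v in k[:,0]],np.float32)
        r=cv2.minAreaRect(w); b=cv2.boxPoints(r); print(name,k[:,0].mean(0).round(1),np.round(r[0],4),np.round(r[1],4),round(r[2],1))
blobs((45,100,40),(75,255,255),.028,'green',(200,150,420,320))
blobs((10,100,100),(30,255,255),.02,'brass',(380,200,450,260))
blobs((100,100,50),(130,255,255),.045,'blue',(300,100,400,180))
a=cv2.resize(im[110:270,260:440],None,fx=4,fy=4,interpolation=cv2.INTER_CUBIC); save(a[:600],'pics/crop.png')
```

```text
green [352.6 281. ] [ 0.3549 -0.0577] [0.165  0.0573] 45.4
green [306.6 233.9] [0.4773 0.0618] [0.0401 0.1175] 66.3
green [281.6 193. ] [0.5928 0.1308] [0.0894 0.0281] 40.4
brass [412.2 231.8] [ 0.4831 -0.2285] [0.0267 0.0264] 62.3
blue [340.7 146.5] [ 0.7223 -0.0359] [0.0282 0.0266] 88.9
blue [356.3 145.6] [ 0.725  -0.0796] [0.0255 0.0266] 89.5
blue [345.5 129.3] [ 0.7719 -0.0524] [0.0353 0.0744] 11.5
```

View pics/crop.png

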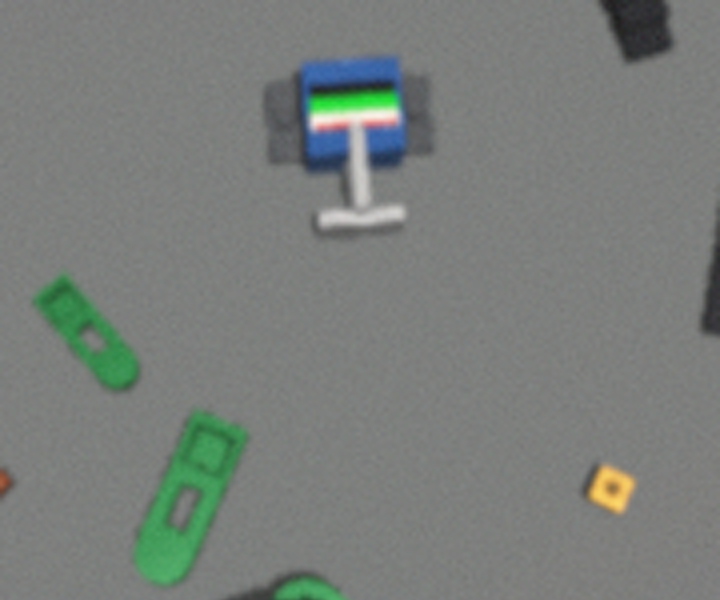

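The crop shows the middle arm with its pocket at crop (210,448) and its rounded tail at (165,560). The small arm is to its left, the pad is at (612,488), and the stop plate is at (360,216), tilted by about 5°. The choice stands, so I turn the tool and travel above the pad.

Request:
play_rows:
  moves:
    - [[0,0,-0.227,0,0,0,85],[0,0,-0.227,0,0,0,85],[0,0,-0.227,0,0,0,85],[0,0,-0.227,0,0,0,85],[0,0,-0.227,0,0,0,85]]
  newtons: 40

```text
time: 0.57
tool_pos: [0.267, -0.6196, 0.2307]
tcp_rot: [-2.771, -1.478, -0.0]
wrist_force: [-0.0, 0.4, -0.1]
width: 1.0
grip_force: 0.0
```

Request:
play_rows:
  moves:
    - [[0,0,-0.227,0,0,0,85],[0,0,0,0.37,0,0,85],[0,0,0,0.37,0,0,85],[0,0,0,0.37,0,0,85],[0,0,0,0.37,0,0,85]]

```text
time: 0.98
tool_pos: [0.3359, -0.4873, 0.2306]
tcp_rot: [-2.688, -1.624, -0.0]
wrist_force: [1.5, 0.5, 1.2]
width: 0.995
grip_force: 0.0
```

Request:
play_rows:
  moves:
    - [[0,0,0,0.37,0,0,85],[0,0,0,0.37,0,0,85],[0,0,0,0.37,0,0,85],[0,0,0,0.37,0,0,85],[0,0,0,0,0,0,85]]

```text
time: 1.4
tool_pos: [0.4066, -0.3523, 0.2309]
tcp_rot: [-2.682, -1.63, -0.004]
wrist_force: [0.1, -0.6, -0.1]
width: 0.995
grip_force: 0.0
```

```bash
cat >> h.py <<'E'
def go(p,yaw=None):
    s=bot.read_state();R=Ro.from_rotvec(s['tcp_rot']).as_matrix();d=np.array(p)-s['tool_pos']
    y=np.degrees(np.arctan2(R[1,0],R[0,0]))
    print('pos',s['tool_pos'].round(4),'xyaw',round(y,2),'tilt',R[:,2].round(3),'shift(0.1m)',(R.T@d*10).round(3))
    if yaw is not None: print('turn z (0.5rad):',round(-np.radians((yaw-y+180)%360-180)/.5,3))
def blobs(c,lo,hi,z,name,fish=False,box=(0,0,640,400),mn=15):
    hsv=cv2.cvtColor(c['rgb'],cv2.COLOR_RGB2HSV)
    m=cv2.inRange(hsv,lo,hi); mm=np.zeros_like(m); x0,y0,x1,y1=box; mm[y0:y1,x0:x1]=m[y0:y1,x0:x1]
    for k in cv2.findContours(mm,cv2.RETR_EXTERNAL,cv2.CHAIN_APPROX_NONE)[0]:
        if cv2.contourArea(k)<mn: continue
        w=np.array([ray(c,u,v,z,fish)[:2] for u,v in k[:,0]],np.float32)
        r=cv2.minAreaRect(w); print(name,k[:,0].mean(0).round(1),np.round(r[0],4),np.round(r[1],4),round(r[2],1))
G=((45,100,40),(75,255,255));B=((10,100,100),(30,255,255))
E
python3 - <<'E'
from h import *
c=cam('wrist');save(c['rgb'],'pics/w1.png');print(c['K'][0])
blobs(c,*G,.028,'green',True);blobs(c,*B,.02,'brass',True)
go((.483,-.2285,.2),62.3)
E
```

```text
[309.70691629   0.         322.2630308 ]
green [  3.1 380.2] [-1.136 -0.467] [0.4154 0.0528] 10.5
green [ 10.4 371.8] [-0.8713 -0.4361] [0.1917 0.0676] 2.3
green [  7.  359.4] [-0.8141 -0.389 ] [0.2403 0.0476] 3.5
green [  4.3 331.3] [-0.6013 -0.3096] [0.1844 0.04  ] 10.4
green [ 21.2 337.6] [-0.5382 -0.3375] [0.316 0.168] 8.0
green [164.7  26.3] [ 0.3258 -0.0948] [0.0743 0.0761] 44.7
brass [333.2  52.6] [ 0.4832 -0.2334] [0.0249 0.0234] 62.6
pos [ 0.4057 -0.3548  0.231 ] xyaw 62.59 tilt [-0.     0.001 -1.   ] shift(0.1m) [1.477 0.105 0.312]
turn z (0.5rad): 0.01
```

View pics/w1.png

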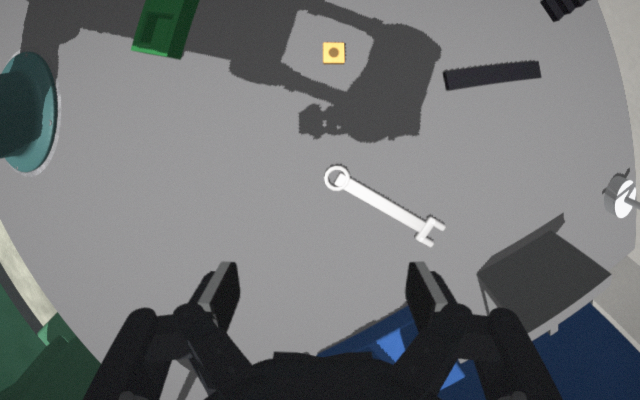

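The wrist view shows the brass pad at (333,52), the spanner at (340,180)–(430,235), and the big green arm at (165,26). I move closer to measure again.

Request:
play_rows:
  moves:
    - [[0,0,0,0.3,0.02,0.0,85],[0,0,0,0.3,0.02,0.0,85],[0,0,0,0.3,0.02,0.0,85],[0,0,0,0.1,0.0,0.0,85],[0,0,0,0,0,0,85]]

```text
time: 1.87
tool_pos: [0.4568, -0.2711, 0.2311]
tcp_rot: [-2.686, -1.629, 0.0]
wrist_force: [0.1, -0.2, 0.0]
width: 0.993
grip_force: 0.0
```

Run:
```python
from h import *
c=cam('wrist');print('cam',-c['R'].T@c['t'])
blobs(c,*G,.028,'green',True,mn=200);blobs(c,*B,.02,'brass',True)
go((.483,-.231,.1),62.5)
t=cam('top');blobs(t,*B,.02,'brass top',box=(380,200,450,260))
# depth checks of pad top
```

```text
cam [ 0.4962532  -0.19738668  0.37363471]
green [166.5  69. ] [ 0.3568 -0.0631] [0.1669 0.0739] 44.8
brass [326.6 132. ] [ 0.4844 -0.2315] [0.0219 0.0229] 62.6
pos [ 0.4562 -0.2723  0.2311] xyaw 62.43 tilt [-0.001 -0.001 -1.   ] shift(0.1m) [0.491 0.047 1.31 ]
turn z (0.5rad): -0.003
brass top [412.3 231.8] [ 0.4828 -0.229 ] [0.0256 0.0239] 62.3
```

Request:
play_rows:
  moves:
    - [[0,0,0,0.247,0.026,0.25,60],[0,0,0,0.247,0.026,0.25,60],[0,0,0,0,0,0.35,50],[0,0,0,0,0,0.35,50],[0,0,0,0,0,0.35,50]]

```text
time: 2.38
tool_pos: [0.4837, -0.2324, 0.0753]
tcp_rot: [2.687, 1.624, 0.0]
wrist_force: [1.4, -0.7, -0.8]
width: 0.581
grip_force: 0.0
```

Run:
```python
from h import *
c=cam('wrist');print('cam',-c['R'].T@c['t'])
blobs(c,*B,.02,'brass',True)
go((.484,-.231,.006),62.5)
```

```text
cam [ 0.52315929 -0.15852074  0.21778951]
brass [320.7 223.8] [ 0.484  -0.2315] [0.0113 0.0107] 19.2
brass [322.4 209.8] [ 0.4876 -0.2244] [0.0175 0.0228] 62.2
pos [ 0.4782 -0.2297  0.0675] xyaw 62.26 tilt [-0.01   0.005 -1.   ] shift(0.1m) [0.016 0.064 0.614]
turn z (0.5rad): -0.008
```

Run:
```python
from h import *
c=cam('wrist')
go((.484,-.231,.006),62.5)
save(cv2.resize(c['rgb'][150:290,240:400],None,fx=4,fy=4),'pics/w2.png')
```

```text
pos [ 0.4779 -0.2295  0.0699] xyaw 62.24 tilt [-0.012  0.006 -1.   ] shift(0.1m) [0.015 0.069 0.638]
turn z (0.5rad): -0.009
```

View pics/w2.png

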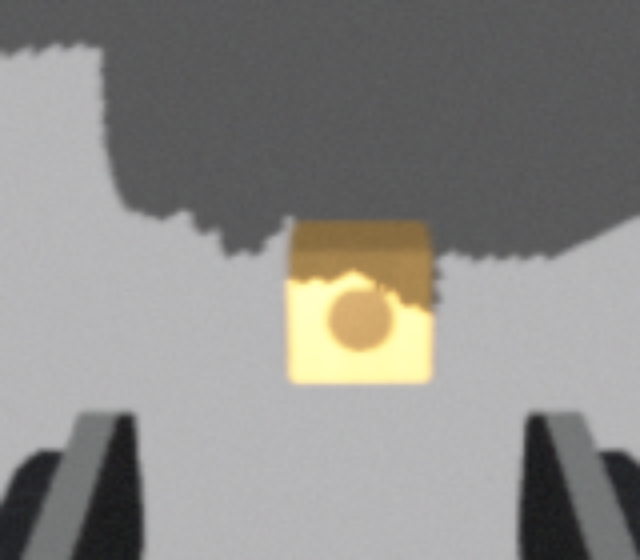

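The crop shows the pad below the camera, partly shaded. Its dimple is at crop (360,319), which is pixel (330,229.7), between the open fingers.

Request:
play_rows:
  moves:
    - [[0,0,0,0,0,0,50],[0,0,0,0,0,0,50],[0,0,0,0,0,0,50]]

```text
time: 2.73
tool_pos: [0.4858, -0.2326, 0.0793]
tcp_rot: [2.685, 1.622, 0.004]
wrist_force: [-0.5, 0.0, -0.2]
width: 0.587
grip_force: 0.0
```

Run:
```python
from h import *
c=cam('wrist');hsv=cv2.cvtColor(c['rgb'],cv2.COLOR_RGB2HSV)
print(hsv[150:290,240:400][319//4,360//4],hsv[150:290,240:400][365//4,360//4],hsv[150:290,240:400][260//4,360//4])
m=cv2.inRange(hsv,(10,60,60),(35,255,255));k=max(cv2.findContours(m,0,1)[0],key=cv2.contourArea);print(cv2.boundingRect(k))
x,y,w,h=cv2.boundingRect(k)
print('near edge corners z.02',ray(c,x,y+h-.5,.02,1)[:2],ray(c,x+w,y+h-.5,.02,1)[:2],'dimple',ray(c,330,229.7,.02,1)[:2])
go((.484,-.231,.006),62.5)
```

```text
[ 30  70 255] [120   1 180] [ 30  62 255]
(300, 201, 36, 39)
near edge corners z.02 [ 0.46659476 -0.23709495] [ 0.48957598 -0.24921877] dimple [ 0.48928769 -0.24029766]
pos [ 0.4859 -0.2324  0.0793] xyaw 62.29 tilt [ 0.005 -0.003 -1.   ] shift(0.1m) [ 0.003 -0.027  0.733]
turn z (0.5rad): -0.007
```

Request:
play_rows:
  moves:
    - [[0,0,0,-0.01,-0.02,0.2,50],[0,0,0,0,0,0.2,45],[0,0,0,0,0,0.2,45],[0,0,0,0,0,0.13,40],[0,0,0,0,0,0,40]]

```text
time: 3.2
tool_pos: [0.4807, -0.2302, 0.0023]
tcp_rot: [-2.687, -1.625, 0.002]
wrist_force: [-0.3, 0.3, 0.8]
width: 0.467
grip_force: 0.0
```

Request:
play_rows:
  moves:
    - [[0,0,0,0,0,0,40],[0,0,0,0,0,0,30],[0,0,0,0,0,0,15],[0,0,0,0,0,0,15],[0,0,0,0,0,0,15]]

```text
time: 3.62
tool_pos: [0.4835, -0.2316, 0.0055]
tcp_rot: [2.685, 1.624, 0.003]
wrist_force: [-0.2, -0.4, 5.9]
width: 0.27
grip_force: 40.2
```

Request:
play_rows:
  moves:
    - [[0,0,0,0,0,0,15],[0,0,0,0,0,0,15]]

```text
time: 3.78
tool_pos: [0.4835, -0.2316, 0.0055]
tcp_rot: [2.685, 1.624, 0.003]
wrist_force: [-0.7, 0.9, 7.0]
width: 0.273
grip_force: 40.2
```

Run:
```python
from h import *
go((.484,-.231,.15),66.3)
print(bot.read_state()['width']*85)
```

```text
pos [ 0.4835 -0.2316  0.0055] xyaw 62.33 tilt [ 0.004 -0.002 -1.   ] shift(0.1m) [ 0.008  0.007 -1.445]
turn z (0.5rad): -0.139
23.17422029187677
```

Request:
play_rows:
  moves:
    - [[0,0,0,0,0,0,35],[0,0,0,0,0,0,35],[0,0,0,0,0,-0.065,35],[0,0,0,0,0,0,35],[0,0,0,0,0,0,35]]

```text
time: 4.2
tool_pos: [0.4819, -0.2308, 0.0102]
tcp_rot: [2.688, 1.625, 0.001]
wrist_force: [-0.2, -0.6, 0.3]
width: 0.41
grip_force: 0.0
```

Request:
play_rows:
  moves:
    - [[0,0,0,0,0,0,15],[0,0,0,0,0,0,15],[0,0,0,0,0,0,15],[0,0,0,0,0,0,15],[0,0,0,0,0,0,15]]

```text
time: 4.62
tool_pos: [0.4819, -0.2308, 0.0101]
tcp_rot: [2.688, 1.626, 0.0]
wrist_force: [-1.5, -0.2, 4.0]
width: 0.269
grip_force: 39.9
```

Request:
play_rows:
  moves:
    - [[0,0,0,0,0,-0.1,15],[0,0,0,0,0,-0.3,15],[0,0,0,0,0,-0.3,15],[0,0,0,0,0,-0.3,15],[0,0,0,0,0,0,15]]

```text
time: 5.03
tool_pos: [0.4855, -0.2327, 0.1164]
tcp_rot: [2.68, 1.621, 0.008]
wrist_force: [1.6, -0.6, -0.4]
width: 0.268
grip_force: 39.5
```

Request:
play_rows:
  moves:
    - [[0,0,0,0,0,-0.2,15],[0,0,0,0,0,-0.2,15],[0,0,-0.139,0,0,0,15],[0,0,0,0,0,0,15],[0,0,0,0,0,0,15]]

```text
time: 5.45
tool_pos: [0.4809, -0.2303, 0.1492]
tcp_rot: [-2.631, -1.715, 0.001]
wrist_force: [-0.0, -0.1, -1.9]
width: 0.264
grip_force: 39.6
```

Run:
```python
from h import *
go((.512,.0465,.15),66.3)
print(bot.read_state()['width']*85)
```

```text
pos [ 0.4809 -0.2303  0.1492] xyaw 66.21 tilt [-0.001  0.001 -1.   ] shift(0.1m) [ 2.658 -0.832 -0.007]
turn z (0.5rad): -0.003
22.438212468476657
```

Request:
play_rows:
  moves:
    - [[0,0,0,0.29,-0.115,-0.05,15],[0,0,0,0.29,-0.115,0,15],[0,0,0,0.29,-0.115,0,15],[0,0,0,0.29,-0.115,0,15],[0,0,0,0.29,-0.115,0,15]]

```text
time: 5.87
tool_pos: [0.4858, -0.0733, 0.1532]
tcp_rot: [-2.63, -1.714, 0.003]
wrist_force: [-0.2, -0.5, -0.2]
width: 0.267
grip_force: 39.5
```

Request:
play_rows:
  moves:
    - [[0,0,0,0.29,-0.115,0,15],[0,0,0,0.29,-0.115,0,15],[0,0,0,0,0,0,15],[0,0,0,0,0,0,15],[0,0,0,0,0,0,15]]

```text
time: 6.28
tool_pos: [0.4886, -0.0125, 0.1537]
tcp_rot: [-2.629, -1.718, 0.003]
wrist_force: [0.1, -0.1, -0.5]
width: 0.267
grip_force: 39.6
```

Run:
```python
from h import *
c=cam('wrist');save(cv2.resize(c['rgb'],None,fx=1.25,fy=1.25),'pics/w3.png')
blobs(c,*G,.028,'green',True,mn=200);t=cam('top');blobs(t,*G,.028,'top',mn=300,box=(200,150,420,320))
go((.512,.0465,.15),66.3)
```

```text
green [229.8 261.1] [ 0.3659 -0.0489] [0.1561 0.0574] 44.8
green [574.6 140.8] [ 0.7728 -0.0668] [0.0141 0.0667] 4.0
green [283.2 126.7] [0.4776 0.0599] [0.0394 0.1186] 66.4
green [361.2  21.7] [0.5813 0.1171] [0.0615 0.0291] 40.0
top [343.6 269.2] [ 0.3766 -0.037 ] [0.1087 0.0546] 44.6
pos [ 0.489  -0.0133  0.1541] xyaw 66.22 tilt [-0.001 -0.    -1.   ] shift(0.1m) [ 0.64  -0.031  0.041]
turn z (0.5rad): -0.003
```

View pics/w3.png

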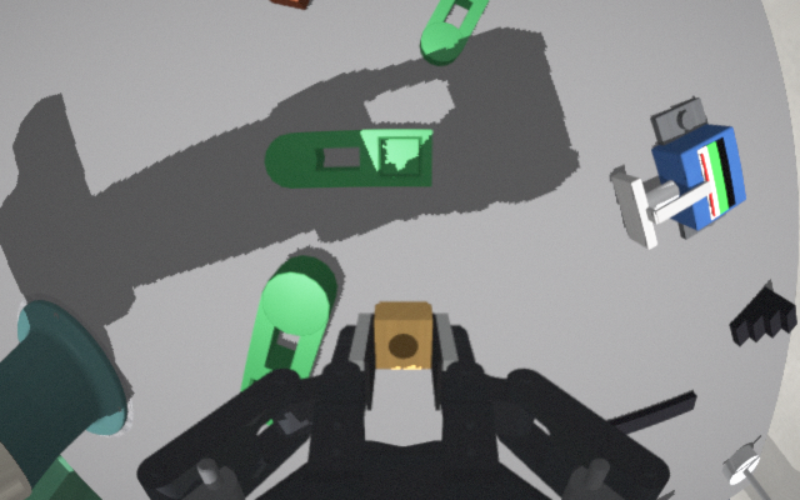

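The wrist view shows the pad in the grip, with its dimple at pixel (322,277). The pocket is at pixel (320,126) on the middle arm. The stop is at right, with its plate near pixel (506,166).

Run:
```python
from h import *
c=cam('wrist');hsv=cv2.cvtColor(c['rgb'],cv2.COLOR_RGB2HSV)
s=bot.read_state();R=Ro.from_rotvec(s['tcp_rot']).as_matrix()
zt=s['tool_pos'][2]-.0101+.02
# dark dimple centroid
sub=c['rgb'][255:298,296:350].astype(int); g=sub.sum(2); m=cv2.inRange(hsv,(8,60,0),(35,255,255))[255:298,296:350]
inner=(g<np.percentile(g[m>0],15))&(m>0)
n,l,st,ce=cv2.connectedComponentsWithStats(inner.astype(np.uint8)); 
for i in range(1,n):
    if st[i][4]>20: print('dimple cand',st[i],ce[i]+[296,255])
P=ray(c,322.4,276.8,zt,1); print('dimple in tool mm',(R.T@(P-s['tool_pos'])*1e3).round(1))
kk=max(cv2.findContours(cv2.inRange(hsv,(8,60,0),(35,255,255))[235:300,290:356],0,1)[0],key=cv2.contourArea); b=cv2.boundingRect(kk);print('brass bbox',b[0]+290,b[1]+235,b[2:])
print('pocket',ray(c,320,125.6,.028,1))
r=hsv[95:155,285:355]; gm=c['rgb'][95:155,285:355,1]; 
save(cv2.resize(np.hstack([c['rgb'][92:158,205:355]]),None,fx=5,fy=5,interpolation=cv2.INTER_CUBIC),'pics/pk.png')
```

```text
dimple cand [ 16  13  21  18 242] [322.08677686 276.69008264]
dimple in tool mm [-0.6  0.7 -9.9]
brass bbox 298 241 (49, 55)
pocket [0.51302667 0.04427967 0.028     ]
```

View pics/pk.png

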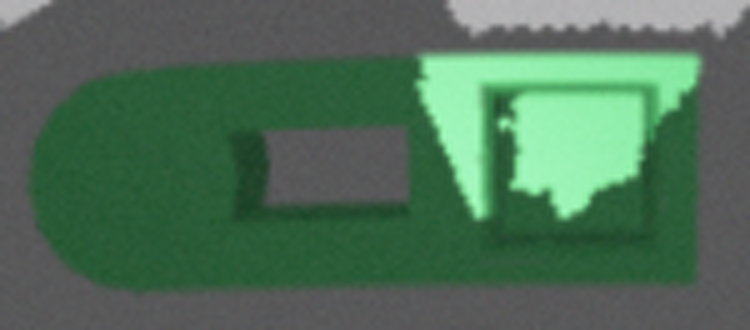

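The crop shows the pocket mouth centred at crop (571,170), so pixel (319,126), on the arm's centreline. I move the pad above it.

Request:
play_rows:
  moves:
    - [[0,0,0,0.21,-0.009,0,15],[0,0,0,0.21,-0.009,0,15],[0,0,0,0.208,-0.008,0,15],[0,0,0,0,0,0.3,15],[0,0,0,0,0,0.3,15]]

```text
time: 6.85
tool_pos: [0.5158, 0.0461, 0.0967]
tcp_rot: [2.628, 1.715, 0.009]
wrist_force: [-0.0, -0.1, -1.3]
width: 0.265
grip_force: 39.6
```

Request:
play_rows:
  moves:
    - [[0,0,0,0,0,0.3,15],[0,0,0,0,0,0.1,15],[0,0,0,0,0,0,15],[0,0,0,0,0,0,15],[0,0,0,0,0,0,15]]

```text
time: 7.27
tool_pos: [0.5141, 0.0457, 0.0566]
tcp_rot: [2.63, 1.716, 0.004]
wrist_force: [0.4, 0.6, -0.3]
width: 0.265
grip_force: 39.6
```

Run:
```python
from h import *
c=cam('wrist')
s=bot.read_state();R=Ro.from_rotvec(s['tcp_rot']).as_matrix()
blobs(c,*G,.028,'g',1,mn=200)
save(cv2.resize(c['rgb'][180:330,220:420],None,fx=4,fy=4,interpolation=cv2.INTER_CUBIC),'pics/in.png')
go((.512,.0452,.0295),66.4)
```

```text
g [224.5 377.5] [ 0.3763 -0.0485] [0.1036 0.0124] 26.4
g [628.1 232.6] [ 0.7803 -0.0786] [0.0139 0.0701] 5.7
g [268.7 231. ] [0.4792 0.0643] [0.0478 0.1188] 66.6
g [390.9  60.7] [0.5936 0.1297] [0.0869 0.0296] 40.2
pos [0.5144 0.0459 0.0569] xyaw 66.27 tilt [ 0.004  0.    -1.   ] shift(0.1m) [-0.016 -0.02   0.274]
turn z (0.5rad): -0.005
```

View pics/in.png

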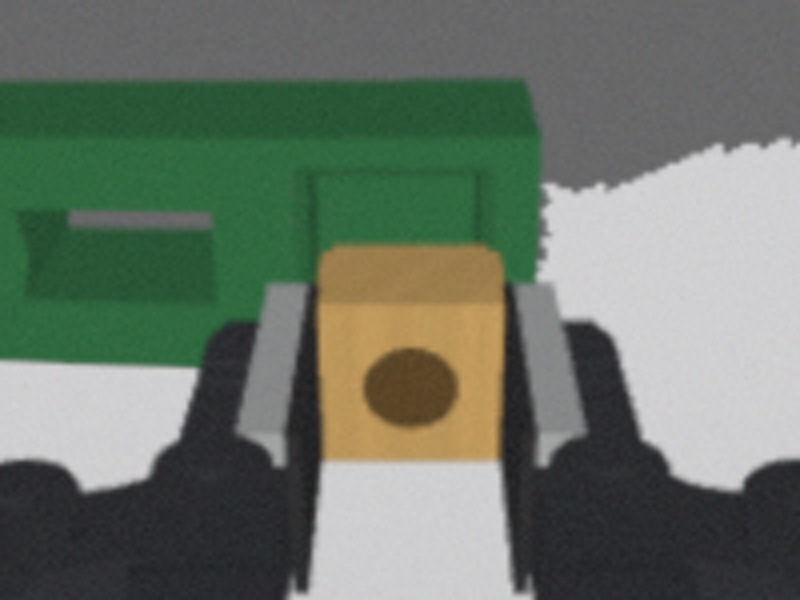

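The crop shows the pad held squarely over the pocket, with its dimple at crop (410,387). The pocket mouth centre is at about crop column 394, so I work out the correction.

Run:
```python
from h import *
c=cam('wrist')
s=bot.read_state();R=Ro.from_rotvec(s['tcp_rot']).as_matrix()
f=lambda x,y,z:(R.T@(ray(c,220+x/4-.4,180+y/4-.4,z,1)-s['tool_pos'])*1e3).round(1)
zt=s['tool_pos'][2]+.0099
print('far edge',f(400,137,.028),'near',f(100,361,.028),'mouth L',f(297,172,.028),'R',f(492,172,.028),'nose edge',f(540,140,.028),'dimple',f(410,387,zt),'pad LR back',f(321,460,zt),f(499,460,zt))
```

```text
far edge [18.2 -0.7 29.1] near [-21.2 -50.2  28.8] mouth L [ 12.6 -16.2  29. ] R [12.6 13.1 29.1] nose edge [17.7 20.1 29.1] dimple [-0.6  0.8 -9.9] pad LR back [-12.1 -10.8 -10. ] [-12.1  12.4  -9.9]
```

Request:
play_rows:
  moves:
    - [[0,0,0,-0.012,-0.024,0,15],[0,0,0,0,0,0,15],[0,0,0,0,0,0.1,15],[0,0,0,0,0,0.05,15],[0,0,0,0,0,0,15]]

```text
time: 7.78
tool_pos: [0.5081, 0.046, 0.0381]
tcp_rot: [-2.629, -1.717, 0.004]
wrist_force: [1.0, -0.3, -1.1]
width: 0.264
grip_force: 39.6
```

Request:
play_rows:
  moves:
    - [[0,0,0,0,0,0.04,15],[0,0,0,0,0,0.03,15],[0,0,0,0,0,0.03,15],[0,0,0,0,0,0,15],[0,0,0,0,0,0,15]]

```text
time: 8.2
tool_pos: [0.5102, 0.0459, 0.0296]
tcp_rot: [2.629, 1.718, 0.001]
wrist_force: [2.3, -0.4, -1.9]
width: 0.267
grip_force: 39.7
```

Request:
play_rows:
  moves:
    - [[0,0,0,0,0,0,15],[0,0,0,0,0,0,15],[0,0,0,0,0,0,34],[0,0,0,0,0,0,34],[0,0,0,0,0,0,34]]

```text
time: 8.62
tool_pos: [0.5091, 0.0461, 0.0297]
tcp_rot: [-2.63, -1.718, 0.001]
wrist_force: [-0.0, -0.2, 0.6]
width: 0.396
grip_force: 0.0
```

Request:
play_rows:
  moves:
    - [[0,0,0,0,0,-0.2,34],[0,0,0,0,0,-0.2,34],[0,0,0,0,0,-0.1,34],[0,0,0,0,0,0,34],[0,0,0,0,0,0,34]]

```text
time: 9.03
tool_pos: [0.5101, 0.0461, 0.0803]
tcp_rot: [2.63, 1.718, 0.002]
wrist_force: [0.1, -0.3, -1.4]
width: 0.4
grip_force: 0.0
```

Run:
```python
from h import *
c=cam('wrist')
s=bot.read_state();R=Ro.from_rotvec(s['tcp_rot']).as_matrix()
hsv=cv2.cvtColor(c['rgb'],cv2.COLOR_RGB2HSV);m=cv2.inRange(hsv,(8,60,0),(35,255,255))[150:330,220:420]
k=max(cv2.findContours(m,0,1)[0],key=cv2.contourArea);x,y,w,h=cv2.boundingRect(k);x+=220;y+=150;print(x,y,w,h)
for z in (.028,.034,.04): print(z,[(R.T@(ray(c,a,b,z,1)-s['tool_pos'])*1e3).round(1) for a,b in ((x,y+h),(x+w,y+h))])
go((.512,.0452,.0295),66.4)
save(cv2.resize(c['rgb'][150:300,220:420],None,fx=4,fy=4,interpolation=cv2.INTER_CUBIC),'pics/in2.png')
```

```text
306 209 36 35
0.028 [array([-12.7,  -9.7,  51.4]), array([-12.7,  15.6,  51.3])]
0.034 [array([-9.7, -9.3, 45.4]), array([-9.8, 15.1, 45.3])]
0.04 [array([-6.8, -9. , 39.4]), array([-6.8, 14.7, 39.3])]
pos [0.5092 0.0461 0.0793] xyaw 66.31 tilt [-0.  0. -1.] shift(0.1m) [0.003 0.029 0.498]
turn z (0.5rad): -0.003
```

View pics/in2.png

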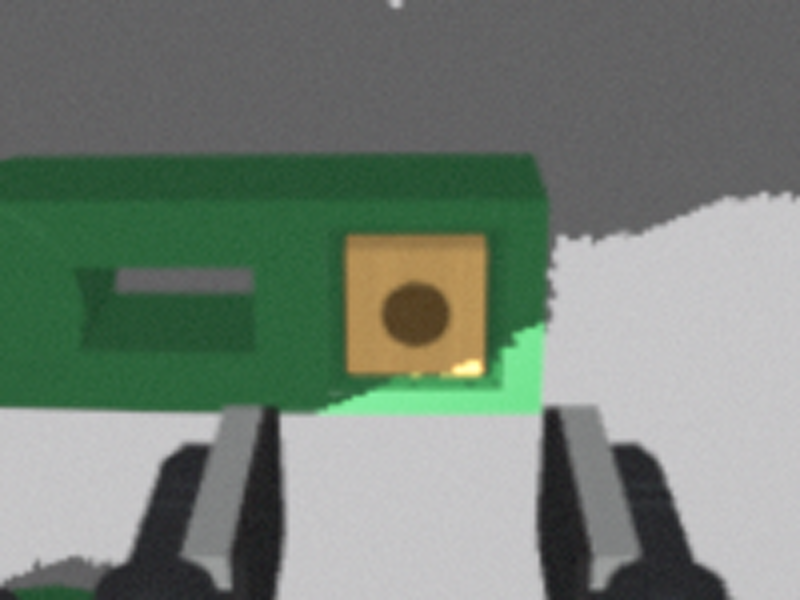

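The crop shows the pad sitting square in the pocket, with its dimple at crop (415,313). I now press it home with closed fingers.

Request:
play_rows:
  moves:
    - [[0,0,0,0,0.03,0,0],[0,0,0,0,0,0,0],[0,0,0,0,0,0.1,0],[0,0,0,0,0,0.1,0],[0,0,0,0,0,0,0]]

```text
time: 9.5
tool_pos: [0.5098, 0.0447, 0.0565]
tcp_rot: [-2.628, -1.716, 0.007]
wrist_force: [-0.7, -0.7, -0.8]
width: 0.002
grip_force: 0.0
```

Request:
play_rows:
  moves:
    - [[0,0,0,0,0,0.1,0],[0,0,0,0,0,0.1,0],[0,0,0,0,0,0.05,0],[0,0,0,0,0,0.03,0],[0,0,0,0,0,0,0]]

```text
time: 9.92
tool_pos: [0.5115, 0.0448, 0.0306]
tcp_rot: [-2.629, -1.718, 0.003]
wrist_force: [-1.1, 0.6, 0.2]
width: 0.001
grip_force: 0.0
```

Request:
play_rows:
  moves:
    - [[0,0,0,0,0,0.02,0],[0,0,0,0,0,0,0],[0,0,0,0,0,0,0]]

```text
time: 10.17
tool_pos: [0.5127, 0.0448, 0.0301]
tcp_rot: [2.63, 1.718, 0.001]
wrist_force: [0.3, 0.7, 0.8]
width: 0.002
grip_force: 0.0
```

Request:
play_rows:
  moves:
    - [[0,0,0,0,0,0.02,0],[0,0,0,0,0,0,0],[0,0,0,0,0,0,0]]

```text
time: 10.42
tool_pos: [0.5127, 0.0448, 0.0281]
tcp_rot: [2.63, 1.718, 0.001]
wrist_force: [-0.5, -0.3, 0.8]
width: -0.001
grip_force: 0.4
```

Request:
play_rows:
  moves:
    - [[0,0,0,0,0,0.015,0],[0,0,0,0,0,0,0],[0,0,0,0,0,0,0]]

```text
time: 10.67
tool_pos: [0.5129, 0.0449, 0.028]
tcp_rot: [2.63, 1.718, 0.001]
wrist_force: [-5.2, -0.5, 11.8]
width: 0.001
grip_force: 5.9
```

Request:
play_rows:
  moves:
    - [[0,0,0,0,0,0.015,0],[0,0,0,0,0,0,0],[0,0,0,0,0,0,0],[0,0,0,0,0,0,0],[0,0,0,0,0,0,0]]

```text
time: 11.08
tool_pos: [0.5131, 0.0449, 0.0279]
tcp_rot: [2.63, 1.718, 0.001]
wrist_force: [-8.2, -1.0, 22.5]
width: 0.0
grip_force: 11.1
```

Request:
play_rows:
  moves:
    - [[0,0,0,0,0,-0.2,0],[0,0,0,0,0,-0.3,0],[0,0,0,0,0,-0.3,40],[0,0,0,0,0,0,60],[0,0,0,0,0,0,60]]

```text
time: 11.5
tool_pos: [0.5145, 0.0449, 0.1073]
tcp_rot: [2.628, 1.717, 0.007]
wrist_force: [0.5, 0.6, -0.8]
width: 0.419
grip_force: 0.0
```

Request:
play_rows:
  moves:
    - [[0,0,0,0,0,0,60],[0,0,0,0,0,0,60],[0,0,0,0,0,0,60]]

```text
time: 11.75
tool_pos: [0.511, 0.0448, 0.1031]
tcp_rot: [-2.629, -1.717, 0.004]
wrist_force: [0.1, 0.4, 0.2]
width: 0.703
grip_force: 0.0
```

Run:
```python
from h import *
c=cam('wrist')
save(c['rgb'],'pics/w5.png')
blobs(c,*G,.028,'g',1,mn=200);blobs(c,(8,60,0),(35,255,255),.028,'pad',1)
d=np.array(c['depth']);print('depth pad/arm?',d.min(),d.max())
go((.4776,.06,.11),156.4)
```

```text
g [209.  373.4] [ 0.3165 -0.0868] [0.1058 0.0415] 45.8
g [261.7 319.3] [ 0.4174 -0.0292] [0.06   0.0086] 50.8
g [598.1 212.8] [ 0.7752 -0.0737] [0.0141 0.0682] 4.9
g [282.6 209. ] [0.4788 0.0635] [0.0459 0.119 ] 66.4
g [381.9  63.3] [0.594  0.1298] [0.0875 0.0298] 39.8
pad [322.3 213. ] [0.5118 0.0456] [0.0258 0.0244] 66.4
pad [218.4  33.1] [0.5013 0.204 ] [0.0455 0.0359] 47.1
depth pad/arm? 0.0 1.1556436
pos [0.5111 0.0448 0.1032] xyaw 66.31 tilt [-0.003 -0.    -1.   ] shift(0.1m) [ 0.005 -0.368 -0.067]
turn z (0.5rad): -3.145
```

View pics/w5.png

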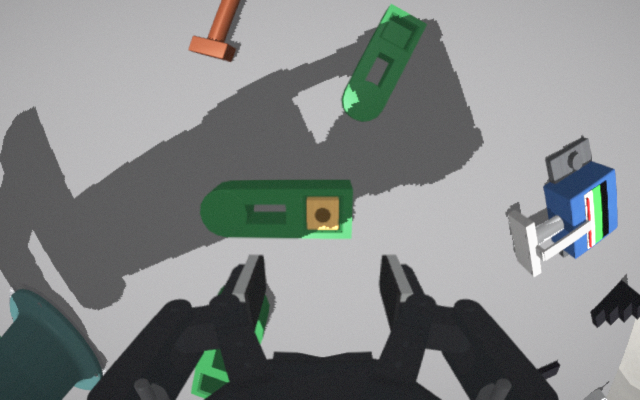

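The wrist view shows the pad flush in the pocket at (322,214), and the stop at right (580,210). I turn the tool in line with the arm and measure the stop.

Request:
play_rows:
  moves:
    - [[0,0,0.2243,0,0,0,70],[0,0,0.2243,0,0,0,70],[0,0,0.2243,0,0,0,70],[0,0,0.2243,0,0,0,70],[0,0,0.2243,0,0,0,70]]

```text
time: 12.22
tool_pos: [0.5116, 0.0448, 0.1036]
tcp_rot: [-3.005, -0.915, 0.003]
wrist_force: [0.0, 0.4, -0.2]
width: 0.823
grip_force: 0.0
```

Request:
play_rows:
  moves:
    - [[0,0,0.2243,0,0,0,70],[0,0,0.2243,0,0,0,70],[0,0,0.2243,0,0,0,70],[0,0,0.2243,0,0,0,70],[0,0,0.2243,0,0,0,70]]

```text
time: 12.63
tool_pos: [0.5116, 0.0448, 0.1036]
tcp_rot: [3.141, 0.047, -0.003]
wrist_force: [0.1, 0.8, -0.3]
width: 0.817
grip_force: 0.0
```

Request:
play_rows:
  moves:
    - [[0,0,0.2243,0,0,0,70],[0,0,0.2243,0,0,0,70],[0,0,0.2243,0,0,0,70],[0,0,0.2243,0,0,0,70],[0,0,0,0,0,0,70]]

```text
time: 13.05
tool_pos: [0.5116, 0.0448, 0.1037]
tcp_rot: [3.074, -0.648, -0.003]
wrist_force: [-0.4, -0.4, -0.1]
width: 0.822
grip_force: 0.0
```

Request:
play_rows:
  moves:
    - [[0,0,0,0,0,0,70],[0,0,0,0,0,0,70],[0,0,0,0,0,0,70]]

```text
time: 13.3
tool_pos: [0.5122, 0.0448, 0.1044]
tcp_rot: [3.075, -0.641, -0.001]
wrist_force: [1.5, 0.6, -0.0]
width: 0.817
grip_force: 0.0
```

Run:
```python
from h import *
for n,f in (('wrist',1),('top',0)):
    c=cam(n)
    blobs(c,*G,.045,n+' green@45',f,mn=20);
    blobs(c,(100,100,50),(130,255,255),.045,n+' blue@45',f,mn=40)
    blobs(c,(0,100,80),(8,255,255),.051,n+' red@51',f,mn=5)
    hsv=cv2.cvtColor(c['rgb'],cv2.COLOR_RGB2HSV)
    print(n); blobs(c,(0,0,205),(180,30,255),.038,n+' white@38',f,mn=30,box=(0,0,640,230) if f else (310,110,390,180))
    np.save(f'pics/{n}.npy',c['rgb'])
c=cam('wrist');blobs(c,*G,.028,'arm',1,mn=500);blobs(c,(8,60,0),(35,255,255),.028,'pad',1)
go((.4772,.0605,.05),-23.6);print(bot.read_state()['q'])
```

```text
wrist green@45 [482.1 293.7] [ 0.3803 -0.0669] [0.1816 0.0535] 34.8
wrist green@45 [322.2 242.3] [0.4894 0.0548] [0.0365 0.115 ] 66.3
wrist green@45 [185.5 157.6] [0.5959 0.1143] [0.0832 0.032 ] 40.1
wrist red@51 [163.6 277.8] [0.5264 0.1857] [0.0746 0.041 ] 39.3
wrist red@51 [ 10.7 296.8] [0.5377 0.517 ] [0.0872 0.2629] 24.8
wrist
top green@45 [358.7 284.6] [ 0.3425 -0.07  ] [0.124  0.0534] 44.6
top green@45 [305.9 237.2] [0.4694 0.0633] [0.0376 0.0896] 65.4
top green@45 [347.8 134.6] [ 0.758  -0.0557] [0.0147 0.0623] 4.5
top blue@45 [582.9 276.5] [ 0.3626 -0.664 ] [0.2001 0.1673] 7.9
top blue@45 [340.7 146.5] [ 0.7223 -0.0359] [0.0282 0.0266] 88.9
top blue@45 [356.2 145.6] [ 0.7239 -0.0795] [0.0254 0.026 ] 8.0
top blue@45 [345.6 129.3] [ 0.7702 -0.053 ] [0.0356 0.0731] 8.1
top red@51 [245.8 220.7] [0.5092 0.2237] [0.0659 0.017 ] 41.6
top red@51 [ 97.7 192.4] [0.5976 0.6309] [0.1684 0.2629] 0.2
top
arm [482.2 293.7] [ 0.3626 -0.0734] [0.197  0.0581] 34.8
arm [322.3 242.4] [0.481  0.0584] [0.0396 0.1247] 66.3
arm [185.6 157.8] [0.5964 0.123 ] [0.0903 0.0348] 40.0
pad [164.1 277.3] [0.5191 0.2056] [0.0835 0.0459] 38.2
pad [323.2 214. ] [0.5122 0.0439] [0.0238 0.0252] 66.4
pos [0.5124 0.0448 0.1047] xyaw -23.6 tilt [-0. -0. -1.] shift(0.1m) [-0.385 -0.003  0.547]
turn z (0.5rad): -0.0
[ 3.88010406e-02  7.78670675e-02  2.06945817e+00 -1.08414778e-05
  9.94303385e-01  2.02156762e+00]
```

Run:
```python
from h import *
c=cam('top');im=c['rgb'];hsv=cv2.cvtColor(im,cv2.COLOR_RGB2HSV)
m=cv2.inRange(hsv,(0,0,150),(180,60,255));print('V bg',hsv[180,348],hsv[164,342],hsv[163,355])
def ang(box,lo,hi,z,lab):
    x0,y0,x1,y1=box;mm=cv2.inRange(hsv,lo,hi)[y0:y1,x0:x1];ys,xs=np.nonzero(mm)
    w=np.array([ray(c,u+x0,v+y0,z)[:2] for u,v in zip(xs,ys)],np.float32)
    vx,vy,cx,cy=cv2.fitLine(w,cv2.DIST_L2,0,.01,.01).ravel();t=w@np.array([vx,vy])
    print(lab,len(w),(w.max(0)+w.min(0))/2,'mean',(cx,cy),'yaw',np.degrees(np.arctan2(-vx,vy)) if vy>0 else np.degrees(np.arctan2(vx,-vy)),'len',t.max()-t.min(),'minx px rows',ys.min()+y0,ys.max()+y0,xs.min()+x0,xs.max()+x0)
ang((330,158,370,174),(0,0,165),(180,60,255),.036,'plate')
ang((330,125,372,145),*G,.045,'green')
ang((330,125,372,145),(0,0,190),(180,40,255),.045,'white')
s=bot.read_state();print(s['time'])
```

```text
V bg [ 60   4 128] [  8   5 200] [  0   6 200]
plate 82 [ 0.66950285 -0.05782223] mean (np.float32(0.6764697), np.float32(-0.06087619)) yaw 7.086578 len 0.06576269 minx px rows 158 173 338 360
green 108 [ 0.757967   -0.05620769] mean (np.float32(0.7578114), np.float32(-0.05601847)) yaw 3.493967 len 0.06259232 minx px rows 132 137 337 359
white 45 [ 0.7385508  -0.05742431] mean (np.float32(0.7436851), np.float32(-0.057763625)) yaw 3.660323 len 0.059906043 minx px rows 138 144 338 359
13.5
```

Request:
play_rows:
  moves:
    - [[0,0,0,-0.19,0,0,70],[0,0,0,-0.19,0,0,70],[0,0,0,0,0,0.3,70],[0,0,0,0,0,0.3,70],[0,0,0,0,0,0,70]]

```text
time: 13.92
tool_pos: [0.4726, 0.0599, 0.0402]
tcp_rot: [3.073, -0.642, -0.014]
wrist_force: [-1.6, -0.4, -1.0]
width: 0.817
grip_force: 0.0
```

Request:
play_rows:
  moves:
    - [[0,0,0,0,0,0.2,70],[0,0,0,0,0,0.13,70],[0,0,0,0,0,0.05,70],[0,0,0,0,0,0,60],[0,0,0,0,0,0,50]]

```text
time: 14.33
tool_pos: [0.4782, 0.0601, 0.0076]
tcp_rot: [-3.075, 0.644, -0.001]
wrist_force: [0.3, 0.5, -0.1]
width: 0.592
grip_force: 0.0
```

Request:
play_rows:
  moves:
    - [[0,0,0,0,0,0,45],[0,0,0,0,0,0,30],[0,0,0,0,0,0,30],[0,0,0,0,0,0,30],[0,0,0,0,0,0,30]]
  newtons: 70

```text
time: 14.75
tool_pos: [0.4789, 0.06, 0.0085]
tcp_rot: [-3.075, 0.643, -0.004]
wrist_force: [-1.5, -1.1, 5.7]
width: 0.447
grip_force: 72.7
```

Run:
```python
from h import *
go((.57,-.067,.006),4);s=bot.read_state();print(s['width'],s['grip_force'],s['wrist_force'])
```

```text
pos [0.4789 0.06   0.0085] xyaw -23.64 tilt [ 0.003 -0.    -1.   ] shift(0.1m) [1.343 0.798 0.027]
turn z (0.5rad): -0.965
0.4469088959259103 72.65831038355827 [-1.4535299  -1.14120776  5.67878905]
```

Request:
play_rows:
  moves:
    - [[0,0,-0.193,0,0,-0.005,30],[0,0,-0.193,0,0,0,30],[0,0,-0.193,0,0,0,30],[0,0,-0.193,0,0,0,30],[0,0,-0.193,0,0,0,30]]

```text
time: 15.17
tool_pos: [0.4789, 0.0603, 0.0085]
tcp_rot: [-3.139, -0.116, -0.004]
wrist_force: [1.4, 0.8, 1.0]
width: 0.454
grip_force: 72.2
```

Request:
play_rows:
  moves:
    - [[0,0,0,0.05,0.08,0,30],[0,0,0,0.09,0.15,0,30],[0,0,0,0.09,0.15,0,30],[0,0,0,0.09,0.15,0,30],[0,0,0,0.09,0.15,0,30]]

```text
time: 15.58
tool_pos: [0.523, -0.0041, 0.0085]
tcp_rot: [-3.137, -0.108, 0.002]
wrist_force: [-3.8, 7.3, 7.5]
width: 0.452
grip_force: 72.9
```

Request:
play_rows:
  moves:
    - [[0,0,0,0.09,0.15,0,30],[0,0,0,0.09,0.15,0,30],[0,0,0,0.09,0.15,0,30],[0,0,0,0.07,0.12,0,30],[0,0,0,0.05,0.08,0,30]]

```text
time: 16.0
tool_pos: [0.567, -0.067, 0.0085]
tcp_rot: [-3.138, -0.107, 0.001]
wrist_force: [-5.8, 7.6, 10.5]
width: 0.449
grip_force: 73.2
```

Request:
play_rows:
  moves:
    - [[0,0,0,0,0,0,30],[0,0,0,0,0,0,30],[0,0,0,0,0,0,30]]

```text
time: 16.25
tool_pos: [0.5684, -0.0682, 0.0086]
tcp_rot: [3.138, 0.11, 0.006]
wrist_force: [1.6, -4.4, 4.2]
width: 0.453
grip_force: 72.7
```

```bash
cat > stop.py <<'E'
from h import *
c=cam('wrist');np.save('pics/ws.npy',c['rgb'])
s=bot.read_state();R=Ro.from_rotvec(s['tcp_rot']).as_matrix()
K=dict(green=(G,.028))
blobs(c,*G,.045,'green@45',1,mn=60);blobs(c,*G,.028,'green@28',1,mn=400)
blobs(c,(8,60,0),(35,255,255),.028,'pad',1,mn=100)
blobs(c,(0,120,60),(8,255,255),.051,'red@51',1,mn=5);blobs(c,(170,120,60),(180,255,255),.051,'red@51',1,mn=5)
blobs(c,(0,0,190),(180,40,255),.038,'white@38',1,mn=30)
go((.57,-.067,.008),4);print(s['width'],s['grip_force'],s['wrist_force'])
E
python3 stop.py
```

```text
green@45 [322.5 251.4] [ 0.5858 -0.0672] [0.0963 0.0344] 4.1
green@45 [ 35.7 193.6] [0.6108 0.086 ] [0.0775 0.0434] 40.2
green@28 [322.5 251.4] [ 0.5753 -0.068 ] [0.1117 0.0399] 4.1
green@28 [ 35.7 193.6] [0.6042 0.1097] [0.0899 0.0503] 40.2
pad [ 18.3 295.9] [0.5148 0.1785] [0.0471 0.0687] 44.7
pad [323.5 212.9] [ 0.6056 -0.0663] [0.0256 0.0243] 3.9
red@51 [ 17.1 295.4] [0.5409 0.1338] [0.0361 0.0541] 34.7
white@38 [427.  375.5] [ 0.5075 -0.1353] [0.0721 0.0123] 39.4
white@38 [282.  346.9] [ 0.5363 -0.0502] [0.0052 0.0036] 7.2
white@38 [606.2 359.9] [ 0.4821 -0.3332] [0.0318 0.0968] 30.4
white@38 [363.5 334.6] [ 0.5477 -0.0907] [0.0227 0.0046] 2.9
white@38 [320.8 277.9] [ 0.5796 -0.0669] [0.0057 0.0091] 3.6
white@38 [182.9 190.7] [ 0.6142 -0.0084] [0.0294 0.0194] 85.0
white@38 [502.1 145.4] [ 0.5937 -0.1975] [0.3134 0.1855] 32.1
white@38 [ 91.7 153.9] [0.5741 0.0989] [0.1523 0.3585] 58.4
pos [ 0.5684 -0.0681  0.0086] xyaw 4.02 tilt [ 0.004 -0.002 -1.   ] shift(0.1m) [ 0.017 -0.01   0.006]
turn z (0.5rad): 0.001
0.4531531043749467 72.66149863600731 [ 1.56254684 -5.34723833  2.70190269]
```

Run:
```python
from h import *
im=np.load('pics/ws.npy');g=cv2.cvtColor(im,cv2.COLOR_RGB2GRAY)
for col in (290,360): print(col,g[60:205:3,col].tolist())
for row in (70,85,100,115): print(row,g[row,200:440:5].tolist())
```

```text
290 [112, 114, 103, 101, 103, 104, 99, 102, 106, 102, 102, 102, 102, 103, 101, 102, 101, 103, 102, 104, 99, 101, 105, 104, 102, 102, 101, 103, 102, 102, 102, 105, 66, 68, 67, 76, 86, 83, 85, 87, 81, 74, 74, 76, 74, 79, 76, 76, 76]
360 [109, 106, 107, 101, 101, 101, 99, 101, 103, 98, 102, 104, 105, 102, 103, 101, 101, 100, 104, 101, 100, 102, 99, 102, 103, 106, 100, 102, 102, 105, 104, 102, 72, 71, 69, 73, 82, 83, 86, 84, 84, 84, 82, 84, 89, 83, 81, 84, 82]
70 [101, 98, 100, 101, 99, 100, 102, 101, 103, 99, 101, 102, 104, 102, 101, 100, 100, 102, 101, 101, 101, 101, 102, 101, 103, 101, 100, 103, 101, 103, 99, 102, 100, 101, 101, 102, 103, 101, 110, 204, 203, 204, 204, 204, 203, 202, 203, 202]
85 [104, 101, 101, 104, 99, 100, 102, 103, 104, 99, 99, 100, 101, 101, 99, 100, 103, 103, 104, 102, 105, 99, 103, 104, 101, 101, 101, 102, 102, 102, 101, 103, 105, 102, 102, 101, 104, 104, 101, 203, 205, 202, 205, 206, 204, 205, 203, 203]
100 [106, 106, 102, 102, 104, 101, 101, 103, 103, 103, 103, 102, 101, 104, 101, 105, 102, 102, 102, 100, 103, 105, 106, 101, 103, 100, 102, 106, 101, 103, 100, 103, 103, 103, 103, 104, 103, 102, 104, 107, 205, 204, 206, 203, 205, 205, 205, 203]
115 [103, 103, 104, 101, 101, 101, 103, 102, 102, 104, 104, 103, 105, 102, 106, 101, 102, 101, 105, 105, 101, 100, 104, 102, 103, 101, 103, 101, 103, 102, 103, 103, 102, 103, 102, 102, 103, 103, 103, 177, 203, 205, 205, 203, 206, 204, 204, 206]
```

Run:
```python
from h import *
im=np.load('pics/ws.npy');g=cv2.cvtColor(im,cv2.COLOR_RGB2GRAY)
for col in (270,300,340,370): print(col,g[0:70:2,col].tolist())
for row in (10,30,50): print(row,g[row,200:440:4].tolist())
c=cam('wrist')
for z in (.004,.038): print([ray(c,u,64,z,1).round(4) for u in (290,360)])
```

```text
270 [195, 198, 197, 197, 197, 198, 199, 199, 197, 198, 196, 198, 112, 99, 100, 120, 165, 168, 168, 166, 164, 163, 158, 158, 157, 160, 162, 148, 117, 110, 111, 112, 113, 110, 101]
300 [195, 197, 196, 196, 200, 197, 199, 198, 198, 199, 197, 198, 202, 200, 197, 154, 167, 164, 166, 165, 161, 159, 159, 156, 160, 161, 161, 136, 111, 109, 109, 113, 112, 103, 101]
340 [254, 254, 254, 254, 254, 254, 254, 254, 254, 255, 255, 255, 254, 242, 255, 255, 216, 148, 140, 118, 160, 160, 160, 160, 161, 161, 158, 136, 110, 110, 113, 111, 114, 104, 101]
370 [196, 196, 197, 195, 196, 196, 196, 200, 199, 199, 198, 198, 197, 201, 198, 197, 253, 255, 255, 255, 255, 255, 255, 185, 160, 158, 162, 150, 122, 109, 109, 111, 108, 108, 102]
10 [195, 194, 197, 198, 197, 195, 196, 195, 195, 197, 197, 195, 196, 196, 195, 196, 196, 195, 198, 195, 197, 196, 198, 198, 196, 197, 196, 105, 163, 255, 254, 254, 254, 255, 255, 254, 254, 199, 198, 199, 195, 196, 198, 197, 196, 197, 197, 198, 196, 197, 196, 197, 196, 195, 197, 195, 195, 195, 193, 194]
30 [97, 99, 99, 96, 100, 98, 101, 98, 100, 98, 99, 101, 100, 99, 102, 105, 107, 112, 125, 136, 148, 149, 150, 147, 151, 154, 158, 160, 157, 254, 255, 255, 255, 255, 255, 255, 255, 228, 225, 210, 194, 185, 197, 198, 200, 198, 199, 198, 198, 201, 198, 197, 200, 196, 198, 199, 199, 200, 196, 197]
50 [100, 98, 103, 101, 100, 101, 98, 101, 102, 101, 101, 100, 151, 159, 160, 165, 161, 162, 161, 160, 164, 161, 161, 161, 162, 161, 163, 158, 163, 162, 159, 162, 160, 161, 160, 161, 161, 164, 160, 160, 162, 162, 161, 162, 160, 161, 160, 162, 161, 162, 160, 159, 157, 202, 199, 199, 199, 200, 200, 199]
[array([ 0.6695, -0.0463,  0.004 ]), array([ 0.6719, -0.0788,  0.004 ])]
[array([ 0.6654, -0.05  ,  0.038 ]), array([ 0.6673, -0.075 ,  0.038 ])]
```

Run:
```python
from h import *
im=np.load('pics/ws.npy');g=cv2.cvtColor(im,cv2.COLOR_RGB2GRAY).astype(float)
c=cam('wrist');p=[]
for u in range(262,396,4):
    col=g[46:64,u]; d=np.diff(cv2.GaussianBlur(col[:,None],(1,3),0).ravel()); p.append(ray(c,u,46.5+np.argmin(d),.038,1)[:2])
p=np.array(p);a=np.polyfit(p[:,1],p[:,0],1);print('yaw',np.degrees(np.arctan(-a[0])),'x at y=-.062',np.polyval(a,-.062))
print('L,R',ray(c,247,50,.038,1)[:2],ray(c,411,50,.038,1)[:2])
s=bot.read_state();print(s['tool_pos'],s['wrist_force'])
```

```text
yaw 3.8400412755046633 x at y=-.062 0.669947072067218
L,R [ 0.67044865 -0.03374531] [ 0.67511621 -0.09341177]
[ 0.56836209 -0.06801909  0.00856875] [ 1.79549919 -5.12625385  4.23498333]
```

Request:
play_rows:
  moves:
    - [[0,0,0,0.05,0.005,0,30],[0,0,0,0.08,0.005,0,30],[0,0,0,0.08,0,0,30],[0,0,0,0.08,0,0,30],[0,0,0,0.05,0,0,30]]

```text
time: 16.82
tool_pos: [0.5975, -0.0652, 0.0085]
tcp_rot: [-3.139, -0.11, 0.011]
wrist_force: [-13.8, -1.2, 20.8]
width: 0.448
grip_force: 74.4
```

Request:
play_rows:
  moves:
    - [[0,0,0,0.03,0,0,30],[0,0,0,0.02,0,0,30],[0,0,0,0,0,0,30],[0,0,0,0,0,0,30],[0,0,0,0,0,0,30]]

```text
time: 17.23
tool_pos: [0.6022, -0.0648, 0.0085]
tcp_rot: [-3.139, -0.111, 0.011]
wrist_force: [-13.2, -1.0, 16.9]
width: 0.45
grip_force: 74.3
```

Request:
play_rows:
  moves:
    - [[0,0,0,0.02,0,0,30],[0,0,0,0.02,0,0,30],[0,0,0,0.02,0,0,30],[0,0,0,0,0,0,30],[0,0,0,0,0,0,30]]

```text
time: 17.65
tool_pos: [0.6081, -0.0644, 0.0085]
tcp_rot: [-3.139, -0.11, 0.011]
wrist_force: [-12.8, -0.9, 16.5]
width: 0.45
grip_force: 74.2
```

```bash
cat > chk.py <<'E'
from h import *
s=bot.read_state();print(s['time'],s['tool_pos'].round(4),s['wrist_force'].round(1),s['grip_force'])
t=cam('top');blobs(t,*G,.045,'top green',box=(325,115,375,150),mn=10)
hsv=cv2.cvtColor(t['rgb'],cv2.COLOR_RGB2HSV)
for u in (343,353): print('col',u,[(v,*t['rgb'][v,u].tolist()) for v in range(128,146)])
c=cam('wrist');blobs(c,(8,60,0),(35,255,255),.028,'pad',1,mn=100);blobs(c,*G,.028,'green@28',1,mn=400)
im=c['rgb'];g=cv2.cvtColor(im,cv2.COLOR_RGB2GRAY);print(g[0:190:4,290].tolist())
E
python3 chk.py
```

```text
17.65 [ 0.6081 -0.0644  0.0085] [-12.8  -0.9  16.5] 74.22045484185219
col 343 [(128, 56, 83, 105), (129, 54, 83, 105), (130, 58, 85, 105), (131, 46, 72, 78), (132, 50, 72, 73), (133, 49, 84, 72), (134, 50, 102, 74), (135, 55, 116, 78), (136, 60, 122, 86), (137, 73, 129, 96), (138, 101, 139, 120), (139, 120, 140, 132), (140, 131, 138, 137), (141, 117, 129, 127), (142, 103, 131, 130), (143, 98, 137, 138), (144, 98, 140, 138), (145, 95, 133, 135)]
col 353 [(128, 66, 95, 92), (129, 66, 97, 99), (130, 68, 101, 99), (131, 68, 102, 103), (132, 67, 105, 105), (133, 68, 107, 107), (134, 68, 107, 107), (135, 68, 108, 109), (136, 71, 111, 112), (137, 74, 116, 116), (138, 78, 117, 117), (139, 81, 120, 118), (140, 82, 124, 124), (141, 91, 132, 132), (142, 100, 141, 142), (143, 102, 146, 146), (144, 111, 154, 155), (145, 116, 159, 157)]
pad [ 26.4 317.5] [0.5266 0.1887] [0.0701 0.0719] 49.2
pad [323.2 213.4] [ 0.6455 -0.0624] [0.0252 0.0243] 4.0
green@28 [ 49.9 245.9] [0.6091 0.11  ] [0.0857 0.0535] 40.1
green@28 [322.3 253.5] [ 0.6131 -0.0644] [0.1087 0.0398] 4.1
[148, 148, 147, 146, 80, 72, 58, 53, 54, 55, 54, 57, 101, 96, 97, 98, 99, 99, 98, 99, 100, 101, 99, 103, 99, 97, 97, 98, 101, 100, 98, 95, 109, 126, 130, 156, 158, 154, 151, 151, 151, 72, 79, 78, 81, 83, 72, 72]
```

Request:
play_rows:
  moves:
    - [[0,0,0,0,0,-0.01,30],[0,0,0,0,0,-0.01,30],[0,0,0,0,0,0,30],[0,0,0,0,0,0,30],[0,0,0,0,0,0,30]]

```text
time: 18.17
tool_pos: [0.6094, -0.0641, 0.0085]
tcp_rot: [-3.139, -0.11, 0.007]
wrist_force: [-6.8, 1.4, 3.6]
width: 0.45
grip_force: 72.6
```

Request:
play_rows:
  moves:
    - [[0,0,0,0.02,0,0,30],[0,0,0,0.02,0,0,30],[0,0,0,0,0,0,30],[0,0,0,0,0,0,30],[0,0,0,0,0,0,30]]

```text
time: 18.58
tool_pos: [0.6135, -0.064, 0.0085]
tcp_rot: [-3.139, -0.11, 0.007]
wrist_force: [-5.5, -0.3, 4.0]
width: 0.45
grip_force: 72.7
```

Request:
play_rows:
  moves:
    - [[0,0,0,0.02,0,0,30],[0,0,0,0.02,0,0,30],[0,0,0,0,0,0,30],[0,0,0,0,0,0,30],[0,0,0,0,0,0,30]]

```text
time: 19.0
tool_pos: [0.6162, -0.0638, 0.0085]
tcp_rot: [-3.139, -0.11, 0.011]
wrist_force: [-10.2, 0.3, 6.9]
width: 0.452
grip_force: 73.1
```

Request:
play_rows:
  moves:
    - [[0,0,0,0.02,0,0,30],[0,0,0,0.02,0,0,30],[0,0,0,0,0,0,30],[0,0,0,0,0,0,30],[0,0,0,0,0,0,30]]

```text
time: 19.42
tool_pos: [0.6188, -0.0636, 0.0085]
tcp_rot: [-3.139, -0.11, 0.015]
wrist_force: [-14.5, -0.5, 9.9]
width: 0.449
grip_force: 73.5
```

Run:
```python
from h import *
s=bot.read_state();print(s['time'],s['tool_pos'].round(4),s['wrist_force'].round(1),s['grip_force'])
c=cam('wrist');blobs(c,(8,60,0),(35,255,255),.028,'pad',1,mn=100);blobs(c,*G,.028,'green@28',1,mn=400)
g=cv2.cvtColor(c['rgb'],cv2.COLOR_RGB2GRAY)
for u in (285,300,350): print(u,g[100:190:2,u].tolist())
t=cam('scene');blobs(t,(0,90,60),(8,255,255),.051,'red',box=(240,215,300,265),mn=3);blobs(t,(172,90,60),(180,255,255),.051,'red2',box=(240,215,300,265),mn=3)
blobs(t,*G,.045,'grn',box=(240,225,300,265),mn=5)
```

```text
19.4167 [ 0.6188 -0.0636  0.0085] [-14.5  -0.5   9.9] 73.46083223819733
pad [ 30. 325.] [0.5333 0.19  ] [0.0752 0.0717] 43.5
pad [323.1 213.5] [ 0.6563 -0.0617] [0.0252 0.0243] 4.0
green@28 [ 54.7 259.5] [0.61   0.1096] [0.0857 0.0544] 40.1
green@28 [322.3 257.3] [ 0.6222 -0.0638] [0.1055 0.0399] 4.0
285 [100, 98, 98, 99, 98, 101, 100, 102, 101, 100, 103, 99, 100, 102, 98, 99, 99, 101, 121, 124, 128, 126, 127, 147, 157, 157, 157, 154, 154, 152, 151, 149, 151, 153, 153, 142, 85, 81, 81, 79, 79, 81, 80, 80, 84]
300 [100, 97, 99, 99, 100, 97, 99, 98, 99, 100, 99, 98, 99, 100, 102, 97, 97, 106, 125, 124, 127, 126, 129, 151, 158, 158, 156, 158, 156, 153, 148, 152, 153, 151, 153, 140, 87, 79, 77, 81, 79, 80, 72, 104, 126]
350 [133, 127, 123, 121, 121, 116, 121, 121, 110, 116, 120, 119, 125, 116, 117, 116, 116, 115, 128, 131, 128, 125, 124, 145, 158, 161, 160, 156, 154, 151, 153, 149, 152, 150, 154, 145, 101, 81, 84, 82, 80, 74, 70, 85, 114]
grn [266.  240.5] [ 0.7532 -0.0583] [0.0141 0.0594] 3.9
```

Request:
play_rows:
  moves:
    - [[0,0,0,0,0,-0.01,30],[0,0,0,0.02,0,0,30],[0,0,0,0.02,0,0,30],[0,0,0,0,0,0,30],[0,0,0,0,0,0,30]]

```text
time: 19.93
tool_pos: [0.6219, -0.0634, 0.0086]
tcp_rot: [-3.138, -0.109, 0.018]
wrist_force: [-14.4, -1.0, 6.9]
width: 0.452
grip_force: 73.1
```

Request:
play_rows:
  moves:
    - [[0,0,0,0.02,0,0,30],[0,0,0,0.01,0,-0.005,30],[0,0,0,0,0,0,30],[0,0,0,0,0,0,30],[0,0,0,0,0,0,30]]

```text
time: 20.35
tool_pos: [0.6243, -0.0632, 0.0086]
tcp_rot: [-3.138, -0.109, 0.02]
wrist_force: [-14.3, -1.9, 5.4]
width: 0.452
grip_force: 72.8
```

```bash
cat > fin.py <<'E'
from h import *
s=bot.read_state();print(s['time'],s['tool_pos'].round(4),s['wrist_force'].round(1),s['torque'].round(2),s['grip_force'])
c=cam('wrist');blobs(c,(8,60,0),(35,255,255),.028,'pad',1,mn=100);blobs(c,*G,.028,'green@28',1,mn=3000)
g=cv2.cvtColor(c['rgb'],cv2.COLOR_RGB2GRAY).astype(float)
P=[]
for u in range(270,380,4):
    r=155+np.argmin(np.diff(g[155:185,u])); P.append(ray(c,u,r+.5,.038,1)[:2])
P=np.array(P);print('plate edge median x',np.median(P[:,0]))
t=cam('scene');hsv=cv2.cvtColor(t['rgb'],cv2.COLOR_RGB2HSV)
blobs(t,*G,.045,'grn',box=(240,225,300,265),mn=5)
for u in (258,266,274): print(u,t['rgb'][230:252,u].tolist())
E
python3 fin.py
```

```text
20.35 [ 0.6243 -0.0632  0.0086] [-14.3  -1.9   5.4] [-0.3   1.8  -0.19] 72.81080201268196
pad [ 30.3 327.2] [0.5352 0.1907] [0.0763 0.0732] 43.1
pad [323.3 213.6] [ 0.6618 -0.0613] [0.0252 0.0243] 4.0
green@28 [ 57.1 265.5] [0.6107 0.1096] [0.0854 0.0549] 40.4
green@28 [322.4 257.5] [ 0.6274 -0.0635] [0.1054 0.0403] 4.0
plate edge median x 0.6829458788270915
grn [265.7 241.2] [ 0.7559 -0.0581] [0.009  0.0594] 4.6
258 [[101, 114, 135], [51, 86, 142], [35, 99, 193], [44, 105, 195], [253, 252, 251], [255, 255, 254], [255, 255, 254], [251, 130, 49], [119, 60, 7], [0, 253, 0], [0, 235, 0], [30, 31, 28], [31, 33, 31], [35, 35, 37], [39, 96, 177], [46, 127, 229], [47, 128, 229], [49, 131, 230], [49, 132, 232], [40, 115, 214], [19, 46, 90], [21, 47, 90]]
266 [[86, 88, 89], [26, 53, 93], [28, 50, 89], [46, 63, 91], [162, 165, 174], [197, 206, 212], [250, 249, 248], [246, 244, 243], [246, 244, 244], [231, 67, 65], [64, 201, 0], [0, 253, 0], [0, 201, 25], [30, 29, 28], [35, 34, 35], [30, 30, 33], [45, 115, 218], [48, 130, 230], [49, 129, 229], [48, 129, 231], [46, 130, 232], [33, 99, 189]]
274 [[130, 130, 132], [128, 127, 130], [92, 99, 107], [22, 50, 93], [23, 49, 95], [20, 46, 90], [21, 47, 90], [103, 110, 123], [253, 252, 250], [255, 255, 254], [255, 251, 242], [254, 0, 0], [14, 230, 0], [0, 253, 0], [21, 132, 34], [34, 33, 32], [36, 39, 42], [41, 68, 115], [46, 132, 233], [50, 130, 231], [47, 121, 221], [36, 110, 207]]
```

Request:
play_rows:
  moves:
    - [[0,0,0,0.01,0,0,30],[0,0,0,0,0,0,30],[0,0,0,0,0,0,30],[0,0,0,0,0,0,30],[0,0,0,0,0,0,30]]

```text
time: 20.87
tool_pos: [0.6244, -0.0631, 0.0086]
tcp_rot: [-3.138, -0.109, 0.023]
wrist_force: [-16.8, -1.1, 8.3]
width: 0.45
grip_force: 73.3
```

Request:
play_rows:
  moves:
    - [[0,0,0,0,0,0,30],[0,0,0,0,0,0,30],[0,0,0,0,0,0,30],[0,0,0,0,0,0,30],[0,0,0,0,0,0,30]]

```text
time: 21.28
tool_pos: [0.6244, -0.0631, 0.0086]
tcp_rot: [-3.138, -0.109, 0.023]
wrist_force: [-17.1, -0.9, 7.7]
width: 0.452
grip_force: 73.3
```

Request:
play_rows:
  moves:
    - [[0,0,0,0,0,0,30],[0,0,0,0,0,0,30],[0,0,0,0,0,0,30],[0,0,0,0,0,0,30],[0,0,0,0,0,0,30]]

```text
time: 21.7
tool_pos: [0.6244, -0.0631, 0.0086]
tcp_rot: [-3.138, -0.109, 0.023]
wrist_force: [-17.0, -2.1, 7.4]
width: 0.453
grip_force: 73.3
```

Request:
play_rows:
  moves:
    - [[0,0,0,0,0,0,30],[0,0,0,0,0,0,30],[0,0,0,0,0,0,30],[0,0,0,0,0,0,30],[0,0,0,0,0,0,30]]

```text
time: 22.12
tool_pos: [0.6245, -0.0632, 0.0086]
tcp_rot: [-3.138, -0.109, 0.022]
wrist_force: [-16.6, -1.3, 7.5]
width: 0.452
grip_force: 73.3
```

Request:
play_rows:
  moves:
    - [[0,0,0,0,0,0,30],[0,0,0,0,0,0,30],[0,0,0,0,0,0,30],[0,0,0,0,0,0,30],[0,0,0,0,0,0,30]]

```text
time: 22.53
tool_pos: [0.6244, -0.0631, 0.0086]
tcp_rot: [-3.138, -0.109, 0.023]
wrist_force: [-17.0, -1.7, 8.9]
width: 0.452
grip_force: 73.3
```

```bash
python3 fin.py | head -6
```

```text
22.5333 [ 0.6244 -0.0631  0.0086] [-17.   -1.7   8.9] [-0.28  2.13 -0.19] 73.2798470556736
pad [ 31.  327.3] [0.5349 0.1912] [0.0765 0.0735] 43.3
pad [323.3 213.8] [ 0.6618 -0.0613] [0.0257 0.0242] 3.8
green@28 [ 56.9 265.6] [0.6107 0.1096] [0.0852 0.055 ] 40.3
green@28 [322.4 257.5] [ 0.6275 -0.0633] [0.1055 0.0399] 4.0
plate edge median x 0.6831677406143375
```

```bash
python3 -c "
from workcell import bot
print(bot.finish_job())"
```

```text
the job is handed in; nothing more can be done
None
```

I handed the job in with the pad pressed flush in the pocket and the robot still holding the arm square and near central against the stop, plunger about 13–14 mm in (roughly 11 N, in the green zone); the hand-in returned no verdict.

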